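Move the hanging caddy to the brass rail

ROBOT

A 6-joint arm with a two-finger parallel gripper is mounted at the origin on a cart in front of the work surface, level with it; the furniture and walls round the work are solid. World frame = base frame: x ahead of the robot, y to its left, z up, the work surface at z = 0. Lengths are in mm, angles in rad, forces in N, time in s.
With the tool pointing down it reaches from about 425 to 950 mm from the base axis. Payload 3.5 kg.
Tool frame: the origin (TCP) lies on the mounting face of the last link; the fingertips stand 173 mm ahead of it and the grasp point (between the pads) lies 155 mm ahead of it (manip.pinch_z is the z of the grasp point in the tool frame, in mm); z points along the fingers, y is the direction in which the jaws open and shut (so a half turn about z gives the same grasp; the last joint's range is limited). The gripper opens to 85 mm and grips with 20 to 120 N. Pads are 22 mm wide; open, the fingers measure 114 mm over their backs; the gripper's body (76 mm by 85 mm) begins 54 mm behind the grasp point. The pads swing forward as they close: fully open they stand 13 mm farther back than shut.
Start: joints at [-1.295, 0.286, 1.577, -0, 1.279, -0.15], TCP at [278.83, -614.705, 404.725] pointing down, gripper open.
Joint ranges: [-2.77, 2.77], [-0.9, 2.22], [0.21, 2.48], [-1.53, 4.67], [0.24, 2.81], [-2.84, 2.84]. Speed limits (rad/s): [2.79, 2.79, 3.14, 3.14, 3.14, 3.14].

INTERFACE

Orientations are given as a unit quaternion [x, y, z, w].
In Python, from workcell import status, optics, job_done, manip gives the robot as it stands.
- The arm moves only by the shell command python3 -m handwheel 'ROWS' [FORCE]. ROWS is JSON, a list of rows, each a list of 7 numbers: the gripper command: -1 is shut, 1 is fully open, values between are in proportion, then the shift along the tool's x, y, z in mm, then the turn, a rotation vector about the tool's x, y, z in degrees. A call has 1 to 5 rows; each row shifts and turns the pose as measured when the row begins, along the tool's axes as they then stand; what a row does not reach is not made up. A row lasts 1/8 s, in which the tool goes at most 62.5 mm and 10.7 degrees, less where a joint would pass 70% of its speed; a pose out of reach is approached as far as the arm can. A call is refused whole if a number of a shift passes 62.5 or a number of a turn 10.7, either way. A call with a gripper value outside its range is refused whole. The fingers move at their own pace and stop on an object; FORCE is the grip in N (left out, the last holds). Time passes only in rows, so rows that do not move let the fingers close. It gives the time, the measured TCP pose, the force and the opening at its end, in the units of the state.
- status.observe(): the state, without advancing time (a new reading comes with each control period).
- optics.get_image(name): name is "scene" or "top" or "wrist"; returns a dict with "pixels" (400x640x3 uint8, red, green, blue), "z_map" (400x640 float32, mm along the optical axis (not along the pixel's ray), 0 where there is no reading), "K" (3x3 intrinsics, pixels), "T" (4x4, takes a point from camera to world coordinates); the wrist camera has in their place "hand_eye" (4x4, takes a point from camera to tool coordinates, whose origin is the TCP and whose axes are the flange's). Camera axes: x right, y down, z forward; pixel columns grow to the right and rows downward; lengths in mm; the calibration is good to about 2 mm. A picture is of the moment at which its call begins: read the wrist's pose just before it.
- job_done(): hands the job in, once; it reports no verdict.
The state is a dict: "time": time; "q": joint angles; "joint_velocities": joint speeds; "joint_torque": joint torques, N m; "tcp_pos": TCP position; "tool_rot": TCP orientation; "ft_force": force on the tool from outside, world axes, zero at the start; "moment": the same for the moment, N m; "gripper_width": finger opening in mm.
Only numpy, scipy, OpenCV 4.12 (cv2) and the standard library are available. Lean on these libraries where they do the work, as an engineer would, in place of code of your own. Each camera call takes 0.05 s, during which the arm holds its last target.

TASK

The washed white caddy has drained on the dark steel rail; hang it on the brass rail instead. Its hook is held captive under the metal bridge, so slide it along the rail to an open end, lift it over the end stop, hook it over the brass rail at an open end, and slide it in until its hook is wholly under the brass bridge. Do not drop or tip the caddy, leave the things standing around where they are, and let go at the end.

Things in the scene. Friction and masses are not known exactly. Their poses are not given: they have to be found in the camera images.
- caddy: loose white open-topped plastic caddy, 66 mm wide (y), about 180 g, hung by its hook. Origin: middle of the hook roof's underside; hung, it lies on the rail's top edge, within 3 mm of its centre plane. Axes, hung: as the stand's. Container in front of the rail: x -61 to -9 mm, z -115 to -20. Hung, it may lean up to about 0.07 rad and slides along when pushed lightly.
- caddy_hook (a point): the same point as the caddy's origin. Hook: 50 mm wide (y -25 to +25), roof z 0 to 6 mm, x -37 to +12; slot for the 8 mm rail x -5.5 to +5.5; back lip reaches 16 mm below this point and flares outward, so the slot's mouth is 15 mm. Front plate, 66 mm wide, reaches 61 mm down and lies against the rail's front.
- caddy_tab (a point): gripping point on the caddy's blue tab, an upright block above the hook's roof: 14 mm thick in x, 24 mm wide in y, from 24 mm below to 16 mm above this point. This point is at x -30, y 0, z +30 mm from the caddy's origin. Pinch it from above on its y faces, or push it along the rail.
- steel_rail: wooden stand with a flat dark steel rail (the caddy hangs here at the start, hook under its bridge), fixed. Origin: on the worktop, below the rail's middle. Axes: x from the front (robot side) to the wooden back board, y along the rail, z up. Board: x 45 to 59 mm, z up to 200; foot: x -36 to 80, y +-108, z up to 14. Both stands are alike.
- brass_rail: wooden stand with a flat brass rail (the caddy's new place), fixed. Origin: on the worktop, below the rail's middle. Axes: x from the front (robot side) to the wooden back board, y along the rail, z up. Board: x 45 to 59 mm, z up to 200; foot: x -36 to 80, y +-108, z up to 14. Both stands are alike.
- steel_top (a point): middle of the steel rail's top edge, 170 mm above the worktop; axes as the stand's. Rail: strip y -116 to +116 mm, x -4 to +4, 60 mm tall, smooth, front free, two standoffs behind (y +-50, 33 mm and more below this point). End stops on the top edge: y 108 to 116 at both ends, 12 mm high. Between bridge and stop (y 36 to 108, either end) the rail is open above.
- brass_top (a point): middle of the brass rail's top edge, 170 mm above the worktop; axes as the stand's. Rail: strip y -116 to +116 mm, x -4 to +4, 60 mm tall, smooth, front free, two standoffs behind (y +-50, 33 mm and more below this point). End stops on the top edge: y 108 to 116 at both ends, 12 mm high. Between bridge and stop (y 36 to 108, either end) the rail is open above.
- steel_bridge (a point): middle of the underside of the steel bridge, a fixed plate 14 mm above the rail's top edge, y -36 to +36 mm, x -6 to +48, 6 mm thick. A hook under it slides along the rail but cannot be lifted off.
- brass_bridge (a point): middle of the underside of the brass bridge, a fixed plate 14 mm above the rail's top edge, y -36 to +36 mm, x -6 to +48, 6 mm thick. A hook under it slides along the rail but cannot be lifted off.
- kitchen_timer: white round kitchen timer, 67 mm wide, 52 mm high, loose on the worktop; origin: centre of its underside; bystander
- lemon: yellow lemon, 78 x 55 x 56 mm, loose on the worktop; origin: centre of its underside; bystander
- garlic: garlic bulb, 60 x 57 x 58 mm, loose on the worktop; origin: centre of its underside; bystander
- lime: green lime, 55 x 46 x 45 mm, loose on the worktop; origin: centre of its underside; bystander
- honey_jar: glass jar with a dark lid, 65 mm wide, 86 mm high, loose, behind the stands; origin: centre of its underside; bystander
- shaker: salt shaker with a grey top, 44 mm wide, 90 mm high, loose, behind the stands; origin: centre of its underside; bystander
Not all that is in view belongs to the job. Of the things shaped like the caddy, the white one is meant.

How it is judged (in metres and radians):
On the way, in this order (a step that is already met when the one before it is completed fails the run):
1. the caddy, still hooked on the steel rail, has been slid out to one of its open ends (its middle more than 55 mm from the rail's middle) ((y of caddy in the frame of steel_rail above 0.055 m or y of caddy in the frame of steel_rail below -0.055 m) and y of caddy in the frame of steel_rail between -0.09 and 0.09 m and x of caddy in the frame of steel_rail between -0.008 and 0.008 m and z of caddy in the frame of steel_rail between 0.16 and 0.185 m).
2. the caddy has been lifted off the steel rail, above the end stops (hook's lip above their top) (height (world z) of caddy above 0.198 m), for 0.1 s.
3. the caddy's hook is over the brass rail at one of its open ends ((y of caddy in the frame of brass_rail above 0.05 m or y of caddy in the frame of brass_rail below -0.05 m) and y of caddy in the frame of brass_rail between -0.09 and 0.09 m and x of caddy in the frame of brass_rail between -0.008 and 0.008 m and z of caddy in the frame of brass_rail between 0.16 and 0.18 m), for 0.1 s.
At the end, for the whole second after the job is handed in: the caddy hangs at rest on the brass rail, upright within 0.13 rad and parallel to the rail within 0.15 rad, its hook seated on the rail's top edge (6 mm) and wholly under the brass bridge: its middle within 13 mm of the rail's middle (y of caddy in the frame of brass_rail between -0.013 and 0.013 m and x of caddy in the frame of brass_rail between -0.008 and 0.008 m and z of caddy in the frame of brass_rail between 0.164 and 0.176 m and angle between caddy's own z axis and vertical below 0.13 rad and angle between the y axis of caddy and the y axis of brass_rail, either way round below 0.15 rad and linear speed of caddy below 0.02 m/s); the robot touches nothing.
It fails at once if the caddy is dropped off the rails (hook below 0.14 m) (height (world z) of caddy below 0.14 m).
It fails at once if the caddy is tipped more than 0.6 rad (angle between caddy's own z axis and vertical above 0.6 rad).
It fails at once if a bystander is moved by more than 50 mm (distance of any of kitchen_timer, lemon, garlic, lime, honey_jar, shaker from where it was at the start of the episode above 0.05 m).
It also fails if it takes over 58 s, if anything falls off the work surface, if the arm or the gripper's body presses on something with over 40 N, if the wrist force passes 120 N, or if a joint passes its speed limit or range.

## Working session

There is one attempt and no reset: what is moved stays moved. The work goes in short steps, Python scripts to look and compute and a shell command to move; the robot and the scene stay as the last step left them, time stands still between calls to the robot, and variables do not carry over. Pictures are saved under pics/ and viewed, and the job is handed in when it is done.

```bash
ls; mkdir -p pics; python3 - <<'E'
from workcell import status, optics, manip
import cv2,pickle
s=status.observe(); print(s)
for n in ["scene","top","wrist"]:
    d=optics.get_image(n); pickle.dump(d,open(f"pics/{n}0.pkl","wb"))
    cv2.imwrite(f"pics/{n}0.png",d["pixels"][...,::-1])
    print(n,d["K"].tolist(),(d.get("T") if "T" in d else d["hand_eye"]).round(3).tolist())
print([a for a in dir(manip) if a[0]!='_'])
E
```

```text
pics
{'time': 0.0, 'q': array([-1.29500911e+00,  2.87184251e-01,  1.57816978e+00, -1.78073211e-05,
        1.27855821e+00, -1.49982014e-01]), 'joint_velocities': array([-7.73911668e-05,  1.64755734e-04, -3.74195242e-04, -9.25220213e-04,
        4.32950141e-04, -1.23666590e-03]), 'joint_torque': array([-3.06731763e-04, -4.05980015e+01, -2.92625570e+01, -1.05786808e-04,
        5.87051909e-03,  8.19733913e-06]), 'tcp_pos': array([ 278.75849592, -614.48059398,  403.33820657]), 'tool_rot': array([ 9.77424319e-01,  2.11282645e-01, -8.14121072e-05, -1.15696176e-03]), 'ft_force': array([ 0.10641441, -0.544943  ,  0.29046053]), 'moment': array([ 0.00438508,  0.00553277, -0.00770554]), 'gripper_width': 85.45985756051049}
scene [[470.2278261350104, 0.0, 313.52034015148945], [0.0, 470.2278261350104, 196.56914759623228], [0.0, 0.0, 1.0]] [[0.889, -0.211, 0.407, 26.765], [-0.458, -0.446, 0.769, -1212.145], [0.019, -0.87, -0.493, 801.026], [0.0, 0.0, 0.0, 1.0]]
top [[496.0387670403314, 0.0, 324.73743639753684], [0.0, 496.0387670403314, 205.24709491619583], [0.0, 0.0, 1.0]] [[0.027, -0.982, 0.188, 310.017], [-0.999, -0.033, -0.027, -174.446], [0.033, -0.187, -0.982, 1378.213], [0.0, 0.0, 0.0, 1.0]]
wrist [[339.6666034999102, 0.0, 317.2132936234848], [0.0, 339.6666034999102, 203.32373521649325], [0.0, 0.0, 1.0]] [[0.0, -0.945, -0.327, 84.391], [1.0, 0.0, 0.0, 0.394], [-0.0, -0.327, 0.945, 30.994], [0.0, 0.0, 0.0, 1.0]]
['PlanningError', 'pinch_z']
```

View pics/scene0.png

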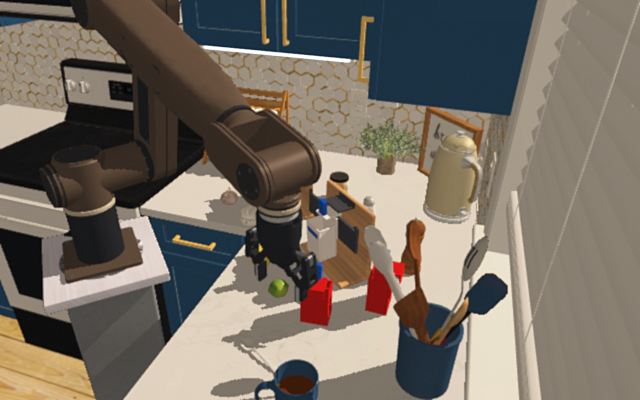

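View pics/top0.png

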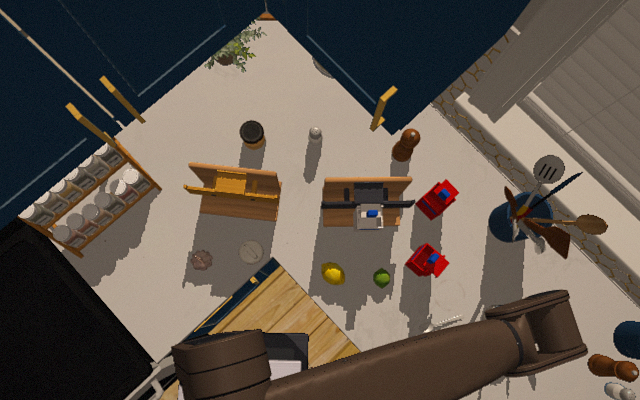

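View pics/wrist0.png

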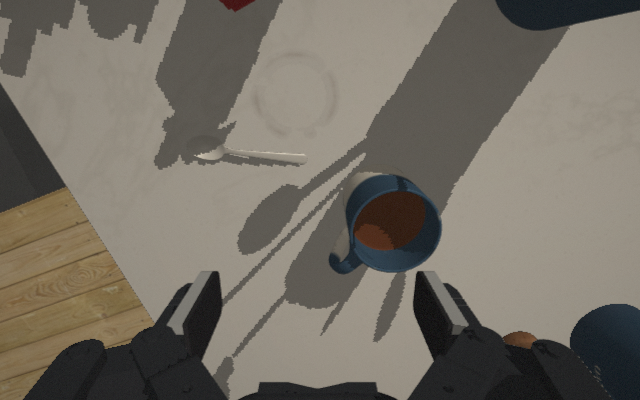

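```bash
python3 - <<'E'
import cv2,pickle,numpy as np
d=pickle.load(open("pics/top0.pkl","rb"))
im=d["pixels"][150:300,175:465,::-1]
cv2.imwrite("pics/topcrop.png",cv2.resize(im,None,fx=2.7,fy=2.7,interpolation=cv2.INTER_CUBIC))
z=d["z_map"];K=d["K"];T=d["T"]
v,u=np.mgrid[0:400,0:640]
P=np.stack([(u-K[0,2])/K[0,0]*z,(v-K[1,2])/K[1,1]*z,z],-1)@T[:3,:3].T+T[:3,3]
h=P[...,2]
# height map picture
hm=np.clip(h/250*255,0,255).astype(np.uint8)[150:300,175:465]
cv2.imwrite("pics/topz.png",cv2.applyColorMap(cv2.resize(hm,None,fx=2.7,fy=2.7,interpolation=cv2.INTER_NEAREST),cv2.COLORMAP_JET))
hsv=cv2.cvtColor(d["pixels"],cv2.COLOR_RGB2HSV)
np.save("pics/P.npy",P)
m=cv2.inRange(hsv,(110,150,60),(125,255,255))
n,l,s,c=cv2.connectedComponentsWithStats(m)
for i in range(1,n):
    if s[i,4]>15: 
        q=P[l==i]; print("blue",s[i],c[i].round(1),np.median(q,0).round(1), q.max(0).round(0))
E
```

```text
blue [439 189   8  11  23] [442.4 194.4] [ 584.  -507.   158.4] [ 596. -501.  162.]
blue [371 210   7   7  19] [374.6 213.5] [ 516.1 -327.1  214.7] [ 526. -317.  218.]
blue [428 255   9   8  22] [431.7 258.5] [ 418.3 -476.6  159.2] [ 430. -471.  166.]
```

View pics/topcrop.png

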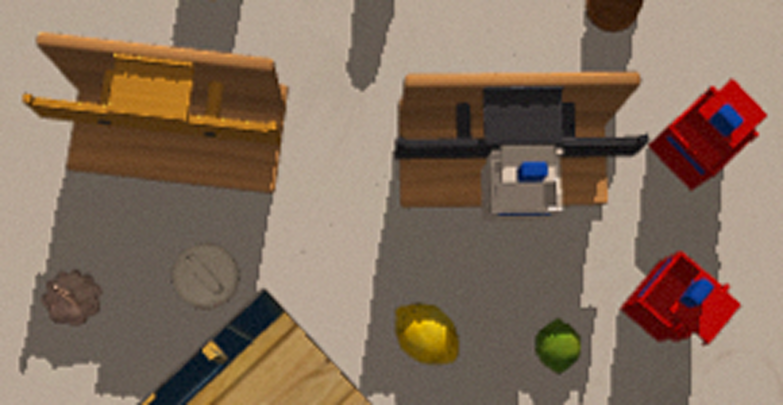

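View pics/topz.png

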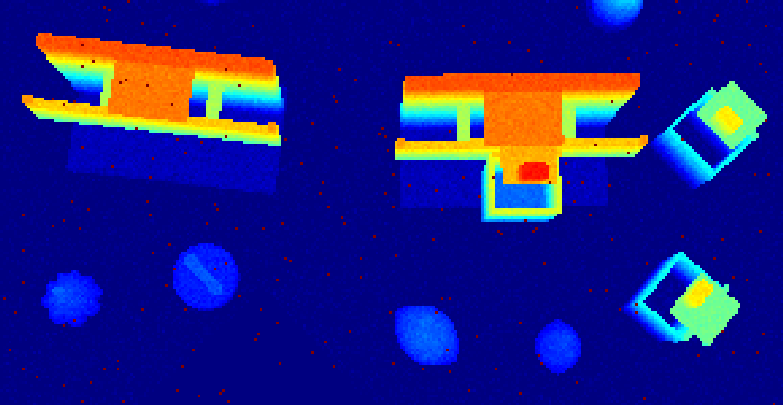

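```bash
python3 - <<'E'
import numpy as np,cv2
P=np.load("pics/P.npy");h=P[...,2]
v,u=np.mgrid[0:400,0:640]
for nm,(u0,u1,v0,v1) in dict(steel=(318,418,175,225),brass=(180,285,160,225)).items():
    box=(u>=u0)&(u<u1)&(v>=v0)&(v<v1)
    hb=np.where(box,h,0)
    b=hb>196.5; b&=hb<206
    n,l,s,c=cv2.connectedComponentsWithStats(b.astype(np.uint8)); i=1+np.argmax(s[1:,4]); q=P[l==i]
    r=cv2.minAreaRect(q[:,:2].astype(np.float32)); print(nm,"board",s[i],r,np.median(q[:,2]))
    b=(hb>160)&(hb<186)
    n,l,s,c=cv2.connectedComponentsWithStats(b.astype(np.uint8))
    # bridge
    b=(hb>185)&(hb<194); n,l,s,c=cv2.connectedComponentsWithStats(b.astype(np.uint8)); i=1+np.argmax(s[1:,4]); q=P[l==i]
    print(" bridge",cv2.minAreaRect(q[:,:2].astype(np.float32)),np.median(q[:,2]),q.mean(0).round(1))
    b=(hb>166.5)&(hb<173.5); q=P[b]
    n,l,s,c=cv2.connectedComponentsWithStats(b.astype(np.uint8),connectivity=8)
    for i in range(1,n):
        if s[i,4]>20:
            q=P[l==i]; f=np.polyfit(q[:,1],q[:,0],1); print(" rail",s[i],q.mean(0).round(1),q.min(0).round(0),q.max(0).round(0),"slope",f[0].round(4), "at mean")
    b=(hb>178)&(hb<185);n,l,s,c=cv2.connectedComponentsWithStats(b.astype(np.uint8),connectivity=8)
    for i in range(1,n):
        if s[i,4]>5: q=P[l==i];print(" 178-185",s[i],q.mean(0).round(1))
    b=(hb>208)&(hb<222);q=P[b];print(" tab",len(q),q.mean(0).round(1) if len(q) else "")
E
```

```text
steel board [325 177  87   7 464] ((602.5620727539062, -312.0009460449219), (16.81224250793457, 211.9240264892578), 2.0483574867248535) 199.92226810887905
 bridge ((572.3639526367188, -309.0111083984375), (51.59928894042969, 114.46236419677734), 2.007302761077881) 189.72679479086753 [ 571.9 -312.9  189.8]
 rail [324 201  32   4  78] [ 549.2 -246.8  169.7] [ 544. -283.  167.] [ 555. -206.  173.] slope -0.0457 at mean
 rail [386 201  26   4  68] [ 556.2 -390.3  169.9] [ 551. -423.  167.] [ 560. -360.  173.] slope -0.0459 at mean
 178-185 [403 183   6   1   6] [ 602.3 -407.1  183.3]
 178-185 [325 184   8   1   8] [ 593.4 -215.5  181.7]
 178-185 [322 201   3   3   8] [ 547.9 -202.8  181.2]
 178-185 [412 200   3   3   8] [ 557.2 -425.5  182.2]
 178-185 [363 203   3   5   7] [ 542.7 -304.9  180.1]
 178-185 [369 217   6   1   6] [ 514.  -323.1  182.1]
 tab 58 [ 519.3 -321.4  214.4]
brass board [188 162  88  16 454] ((616.6201171875, 22.5247802734375), (213.3647918701172, 17.806039810180664), 85.44425201416016) 199.94269900535687
 bridge ((585.140625, 15.251852035522461), (92.25155639648438, 51.157962799072266), 87.6993408203125) 189.66857929045068 [585.6  24.  189.7]
 rail [186 186  33   7  88] [572.5 100.7 169.5] [566.  58. 167.] [580. 137. 173.] slope 0.0874 at mean
 rail [241 193  33   7  90] [560.9 -43.5 169.9] [553. -79. 167.] [567.   0. 173.] slope 0.0713 at mean
 178-185 [191 169   6   1   6] [620.  119.1 181. ]
 178-185 [183 185   4   4  13] [575.6 137.5 181.8]
 178-185 [274 195   3   4  11] [557.6 -84.6 181.8]
 tab 0
```

Candidates: the white caddy with blue tab hanging on the dark rail, top px (370,215), and two red caddies standing on the worktop at (437,200) and (428,260). I choose the white one; the crop shows it white and hung under the dark bridge. The steel rail is centred at about (552.6,-314), yaw +0.042; the brass rail at (566.6,26.5), yaw -0.080. The plan is to use steel's +y end and brass's -y end, which face each other.

```bash
cat > h.py <<'E'
import numpy as np
from scipy.spatial.transform import Rotation as R
from workcell import status,optics
S=(np.array([552.6,-314.,170]),0.042); B=(np.array([566.6,26.5,170]),-0.080)
def fr(F,p):  # frame point -> world
    c,y=F; return c+R.from_euler('z',y).apply(p)
def inv(F,p):
    c,y=F; return R.from_euler('z',-y).apply(np.asarray(p)-c)
def go(p,yaw,grasp=True):
    """target grasp point world -> total shift in tool axes now, total turn about tool z (deg)"""
    s=status.observe(); r=R.from_quat(s['tool_rot']); t=R.from_euler('z',yaw)*R.from_euler('x',np.pi)
    p=np.array(p,float)
    if grasp: p=p-t.apply([0,0,155])
    d=p-s['tcp_pos']
    print('t',round(s['time'],2),'tcp',s['tcp_pos'].round(1),'F',s['ft_force'].round(1),'w',round(s['gripper_width'],1))
    print('shift tool',r.inv().apply(d).round(1),'rotvec deg',np.degrees((r.inv()*t).as_rotvec()).round(2),'world d',d.round(1))
    print(' rotated-first shift',t.inv().apply(d).round(1))
E
python3 -c "
from h import *
go([519.3,-321.4,275],0.042)"
```

```text
t 0.15 tcp [ 278.8 -614.5  403.6] F [ 0.7  0.3 -0.2] w 85.5
shift tool [ 340.1 -167.6  -26. ] rotvec deg [-0.11  0.   21.99] world d [240.5 293.1  26.4]
 rotated-first shift [ 252.6 -282.8  -26.4]
```

```bash
python3 -m handwheel '[[0.2,0,0,-12,0,0,7.4],[0.2,0,0,-12,0,0,7.4],[0.2,0,0,-6,0,0,7.3],[0.2,45,-50,0,0,0,0],[0.2,45,-50,0,0,0,0]]' 30; python3 -c "
from h import *
go([519.3,-321.4,275],0.042)"
```

```text
time: 0.78
tcp_pos: [360.1, -518.5, 431.2]
tool_rot: [1.0, 0.01, -0.001, -0.003]
ft_force: [0.4, 0.1, -0.2]
gripper_width: 51.4
t 0.78 tcp [ 360.1 -518.5  431.2] F [ 0.4  0.1 -0.2] w 51.4
shift tool [ 163.  -194.     2.2] rotvec deg [-0.37  0.11 -1.31] world d [159.2 197.1  -1.2]
 rotated-first shift [ 167.4 -190.2    1.2]
```

```bash
python3 -m handwheel '[[0.2,42,-48,0,0,0,-1.3],[0.2,42,-48,0,0,0,0],[0.2,42,-48,0,0,0,0],[0.2,36,-40,0,0,0,0],[0.2,0,0,0,0,0,0]]' 30; python3 - <<'E'
from h import *
import cv2,pickle
go([519.3,-321.4,275],0.042)
s=status.observe();d=optics.get_image("wrist");d['s']=s;pickle.dump(d,open("pics/w1.pkl","wb"))
cv2.imwrite("pics/w1.png",d["pixels"][...,::-1])
E
```

```text
time: 1.4
tcp_pos: [515.8, -325.0, 430.5]
tool_rot: [1.0, 0.023, -0.001, -0.004]
ft_force: [0.3, -0.4, 0.3]
gripper_width: 51.6
t 1.4 tcp [ 515.8 -325.   430.5] F [ 0.3 -0.4  0.3] w 51.6
shift tool [ 3.7 -3.5  0.5] rotvec deg [-0.51  0.14  0.28] world d [ 3.5  3.6 -0.5]
 rotated-first shift [ 3.7 -3.5  0.5]
```

View pics/w1.png

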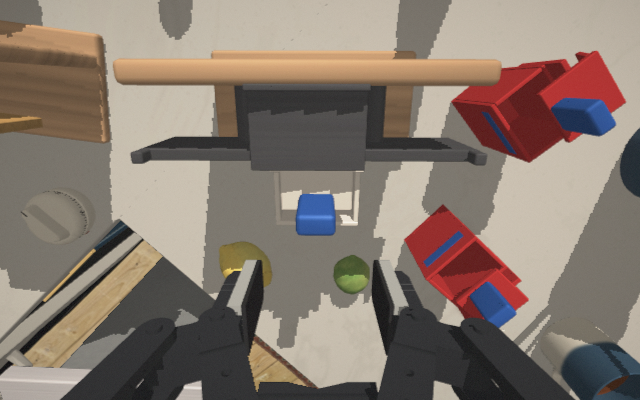

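The wrist view shows the white caddy's blue tab at (316,214), just ahead of the open fingers. The steel rail runs from (140,156) to (480,157), with its bridge at (307,130). Next I measure these with the close view.

```bash
cat >> h.py <<'E'
def wp(d):
    s=d['s'];z=d['z_map'];K=d['K'];v,u=np.mgrid[0:400,0:640]
    P=np.stack([(u-K[0,2])/K[0,0]*z,(v-K[1,2])/K[1,1]*z,z],-1)
    H=d['hand_eye'];P=P@H[:3,:3].T+H[:3,3]
    return P@R.from_quat(s['tool_rot']).as_matrix().T+s['tcp_pos']
E
python3 - <<'E'
from h import *
import pickle,cv2
d=pickle.load(open("pics/w1.pkl","rb"));P=wp(d);h=P[...,2]
hsv=cv2.cvtColor(d['pixels'],cv2.COLOR_RGB2HSV)
m=cv2.inRange(hsv,(105,120,40),(128,255,255))>0
box=np.zeros_like(m);box[180:245,280:350]=1
q=P[m&box]; print("tab z pct",np.percentile(q[:,2],[5,50,95,99]).round(1))
t=q[q[:,2]>np.percentile(q[:,2],95)-4]; print(cv2.minAreaRect(t[:,:2].astype(np.float32)),t.mean(0).round(1),len(t))
print("tab in S",inv(S,t.mean(0)).round(1))
box[:]=0;box[130:170,130:490]=1
e=box&(h>178)&(h<187)
n,l,st,c=cv2.connectedComponentsWithStats(e.astype(np.uint8))
for i in range(1,n):
    if st[i,4]>15: print("178-187",st[i],P[l==i].mean(0).round(1),inv(S,P[l==i].mean(0)).round(1))
e=box&(h>165)&(h<175)
n,l,st,c=cv2.connectedComponentsWithStats(e.astype(np.uint8))
for i in range(1,n):
    if st[i,4]>50:
        q=P[l==i]; print("rail",st[i],q.mean(0).round(1),inv(S,q.mean(0)).round(1),np.polyfit(q[:,1],q[:,0],1).round(4),q.min(0).round(0),q.max(0).round(0))
box[:]=0;box[80:175,240:380]=1
e=box&(h>186)&(h<196); q=P[e];print("bridge",cv2.minAreaRect(q[:,:2].astype(np.float32)),q.mean(0).round(1))
E
```

```text
tab z pct [182.6 212.2 214.8 215.5]
((557.4985961914062, -319.75152587890625), (84.95858764648438, 22.793685913085938), 3.4667718410491943) [ 523.3 -322.   215.6] 812
tab in S [-29.6  -6.8  45.6]
178-187 [131 151  15  13 173] [ 550.  -204.5  181.1] [  2.  109.5  11.1]
178-187 [472 153  16  13 173] [ 559.8 -426.4  181.2] [   2.5 -112.6   11.2]
rail [ 137  148  114   13 1330] [ 551.7 -240.   169.6] [ 2.2 74.  -0.4] [-3.76000e-02  5.42656e+02] [ 546. -276.  165.] [ 557. -201.  175.]
rail [ 365  148  116   15 1354] [ 558.5 -391.   169.6] [  2.7 -77.1  -0.4] [-4.740000e-02  5.399439e+02] [ 553. -430.  165.] [ 564. -354.  175.]
bridge ((574.0872192382812, -313.9487609863281), (51.228187561035156, 74.16313171386719), 2.715317726135254) [ 573.4 -314.5  189.8]
```

```bash
sed -i 's/^S=.*/S=(np.array([554.9,-315.4,170]),0.044); B=(np.array([566.6,26.5,170]),-0.080)/' h.py; python3 -c "
from h import *
go([523.3,-322,202],0.044)"
```

```text
t 1.45 tcp [ 514.9 -326.4  430.4] F [ 0.1  0.  -0.1] w 51.2
shift tool [ 8.8 -3.4 73.4] rotvec deg [-0.48  0.17  0.06] world d [  8.4   4.4 -73.4]
 rotated-first shift [ 8.6 -4.  73.4]
```

```bash
python3 -m handwheel '[[0.2,8.7,-3.8,0,-0.5,0.2,0],[0.2,0,0,0,0,0,0]]' 30; python3 -c "
from h import *
go([523.3,-322,202],0.044)"
```

```text
time: 1.7
tcp_pos: [522.8, -323.8, 430.0]
tool_rot: [1.0, 0.021, -0.0, 0.001]
ft_force: [-0.0, 0.5, -0.3]
gripper_width: 51.1
t 1.7 tcp [ 522.8 -323.8  430. ] F [-0.   0.5 -0.3] w 51.1
shift tool [ 0.6 -1.9 73. ] rotvec deg [ 0.06  0.   -0.09] world d [  0.5   1.8 -73. ]
 rotated-first shift [ 0.6 -1.8 73. ]
```

```bash
python3 -m handwheel '[[0.2,0.6,-1.8,30,0,0,0],[0.2,0,0,30,0,0,0],[0.2,0,0,13,0,0,0],[0.2,0,0,0,0,0,0]]' 30; python3 - <<'E'
from h import *
import cv2,pickle
go([523.3,-322,202],0.044)
s=status.observe();d=optics.get_image("wrist");d['s']=s;pickle.dump(d,open("pics/w2.pkl","wb"))
cv2.imwrite("pics/w2.png",d["pixels"][...,::-1])
E
```

```text
time: 2.2
tcp_pos: [521.5, -326.5, 356.4]
tool_rot: [1.0, 0.018, 0.001, 0.002]
ft_force: [-0.4, 0.0, 0.2]
gripper_width: 51.1
t 2.2 tcp [ 521.5 -326.5  356.4] F [-0.4  0.   0.2] w 51.1
shift tool [ 2.  -4.4 -0.6] rotvec deg [ 0.2  -0.07 -0.46] world d [1.8 4.5 0.6]
 rotated-first shift [ 2.  -4.4 -0.6]
```

View pics/w2.png

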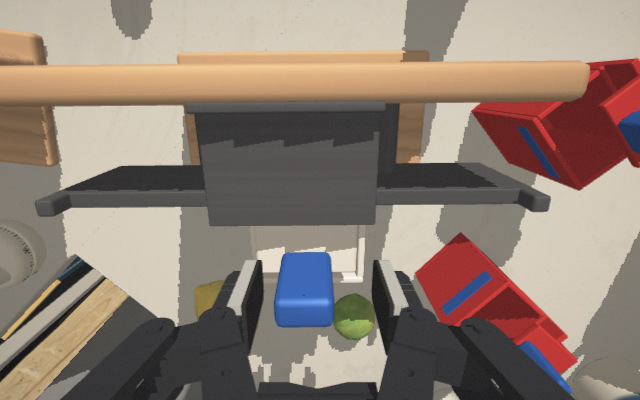

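The blue tab (305,290) stands between the pads, nearer the left one, which agrees with the remaining 4 mm shift.

```bash
python3 -m handwheel '[[0.2,2,-4.8,0,0.2,0,-0.4],[0.2,0,0,0,0,0,0]]' 30;python3 -m handwheel '[[-0.2,0,0,0,0,0,0],[-0.5,0,0,0,0,0,0],[-1,0,0,0,0,0,0],[-1,0,0,0,0,0,0],[-1,0,0,0,0,0,0]]' 30; python3 -c "
from h import *
go([523.3,-322,202],0.044)"
```

```text
time: 2.5
tcp_pos: [524.0, -322.0, 359.9]
tool_rot: [1.0, 0.022, 0.003, 0.002]
ft_force: [-0.5, 0.8, 0.6]
gripper_width: 51.2
time: 3.12
tcp_pos: [524.3, -321.9, 361.3]
tool_rot: [1.0, 0.022, 0.004, 0.003]
ft_force: [-0.7, 0.1, -0.6]
gripper_width: 23.4
t 3.12 tcp [ 524.3 -321.9  361.3] F [-0.7  0.1 -0.6] w 23.4
shift tool [-1.   0.1  4.3] rotvec deg [ 0.31 -0.4  -0.02] world d [-1.  -0.1 -4.3]
 rotated-first shift [-1.   0.1  4.3]
```

```bash
python3 -m handwheel '[[-1,0,-8,0,0,0,0],[-1,0,-12,0,0,0,0],[-1,0,-12,0,0,0,0]]' 40; python3 -c "
from h import *
print(inv(S,status.observe()['tcp_pos']).round(1))
go([520.1,-243.9,202],0.044)"
```

```text
time: 3.5
tcp_pos: [522.7, -288.7, 361.3]
tool_rot: [1.0, 0.021, 0.004, 0.003]
ft_force: [0.8, 0.2, 0.2]
gripper_width: 23.2
[-31.   28.1 191.3]
t 3.5 tcp [ 522.7 -288.7  361.3] F [0.8 0.2 0.2] w 23.2
shift tool [ -0.8 -44.8   4. ] rotvec deg [ 0.35 -0.41 -0.08] world d [-2.6 44.8 -4.3]
 rotated-first shift [ -0.7 -44.8   4.3]
```

```bash
python3 -m handwheel '[[-1,0,-15,0,0,0,0],[-1,0,-15,0,0,0,0],[-1,0,-14,0,0,0,0],[-1,0,0,0,0,0,0]]' 40; python3 - <<'E'
from h import *
import cv2,pickle
print(inv(S,status.observe()['tcp_pos']).round(1))
go([520.1,-243.9,202],0.044)
s=status.observe();d=optics.get_image("wrist");d['s']=s;pickle.dump(d,open("pics/w3.pkl","wb"))
cv2.imwrite("pics/w3.png",d["pixels"][...,::-1])
E
```

```text
time: 4.0
tcp_pos: [520.6, -239.5, 361.3]
tool_rot: [1.0, 0.023, 0.004, 0.003]
ft_force: [0.2, 0.6, -0.5]
gripper_width: 23.0
[-30.9  77.3 191.3]
t 4.0 tcp [ 520.6 -239.5  361.3] F [ 0.2  0.6 -0.5] w 23.0
shift tool [-0.7  4.4  4.3] rotvec deg [ 0.31 -0.4   0.06] world d [-0.5 -4.4 -4.3]
 rotated-first shift [-0.7  4.4  4.3]
```

View pics/w3.png

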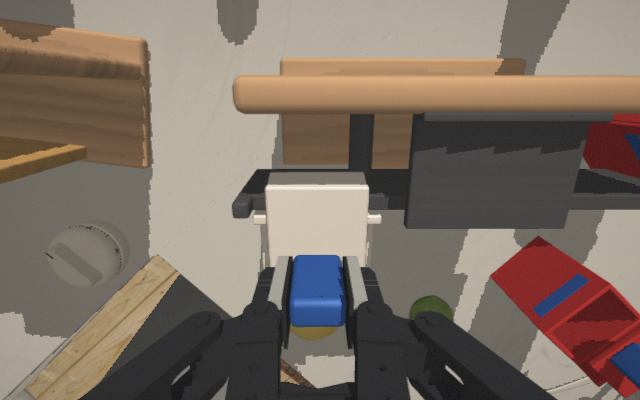

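The hook has slid clear of the bridge and sits between it (edge at px 406) and the end stop (px 252); roof spans px 268-367. I nudge it back 4 mm and lift.

```bash
python3 -m handwheel '[[-1,0,4,0,0,0,0],[-1,0,0,0,0,0,0],[-1,0,0,-6,0,0,0],[-1,0,0,-8,0,0,0]]' 40; python3 - <<'E'
from h import *
import cv2,pickle
print(inv(S,status.observe()['tcp_pos']).round(1))
go([520.1,-243.9,202],0.044)
s=status.observe();d=optics.get_image("wrist");d['s']=s;pickle.dump(d,open("pics/w4.pkl","wb"))
cv2.imwrite("pics/w4.png",d["pixels"][...,::-1])
E
```

```text
time: 4.55
tcp_pos: [520.4, -245.2, 374.4]
tool_rot: [1.0, 0.021, 0.002, 0.002]
ft_force: [0.4, 0.0, -1.2]
gripper_width: 23.2
[-31.4  71.6 204.4]
t 4.55 tcp [ 520.4 -245.2  374.4] F [ 0.4  0.  -1.2] w 23.2
shift tool [-0.3 -1.4 17.4] rotvec deg [ 0.22 -0.26 -0.06] world d [ -0.3   1.3 -17.4]
 rotated-first shift [-0.2 -1.3 17.4]
```

View pics/w4.png

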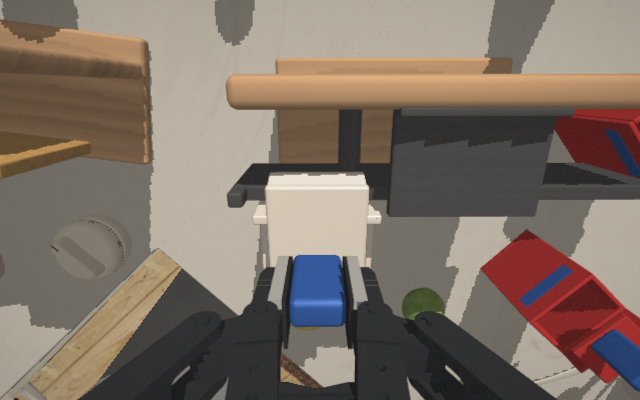

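Lifting cleanly, nothing caught; carry on up.

```bash
python3 -m handwheel '[[-1,0,0,-12,0,0,0],[-1,0,0,-15,0,0,0],[-1,0,0,-15,0,0,0],[-1,0,0,-8,0,0,0],[-1,0,0,0,0,0,0]]' 40; python3 - <<'E'
from h import *
import cv2,pickle
go([520.1,-243.9,202],0.044)
s=status.observe();d=optics.get_image("wrist");d['s']=s;pickle.dump(d,open("pics/w5.pkl","wb"))
P=wp(d);h=P[...,2]
hsv=cv2.cvtColor(d['pixels'],cv2.COLOR_RGB2HSV)
cv2.imwrite("pics/w5.png",d["pixels"][...,::-1])
m=(hsv[...,1]<60)&(hsv[...,2]>140); m[:160]=0;m[255:]=0;m[:,:255]=0;m[:,385:]=0
q=P[m];q=q[q[:,2]>150]
print("roof",np.percentile(q[:,2],[5,25,50,75,95]).round(1))
r=q[abs(q[:,2]-np.median(q[:,2]))<8]
A=np.c_[r[:,:2],np.ones(len(r))];print("plane",np.linalg.lstsq(A,r[:,2],rcond=None)[0].round(4),cv2.minAreaRect(r[:,:2].astype(np.float32)))
E
```

```text
time: 5.22
tcp_pos: [520.4, -245.1, 431.5]
tool_rot: [1.0, 0.022, 0.005, 0.004]
ft_force: [0.8, 0.0, -1.2]
gripper_width: 23.4
t 5.22 tcp [ 520.4 -245.1  431.5] F [ 0.8  0.  -1.2] w 23.4
shift tool [-0.9 -1.8 74.5] rotvec deg [ 0.44 -0.53 -0.05] world d [ -0.3   1.2 -74.5]
 rotated-first shift [-0.2 -1.3 74.5]
roof [226.8 244.3 245.5 246.2 247.1]
plane [3.880000e-02 3.400000e-03 2.252451e+02] ((543.3383178710938, -246.55865478515625), (37.58903884887695, 64.79071807861328), 2.6641571521759033)
```

View pics/w5.png

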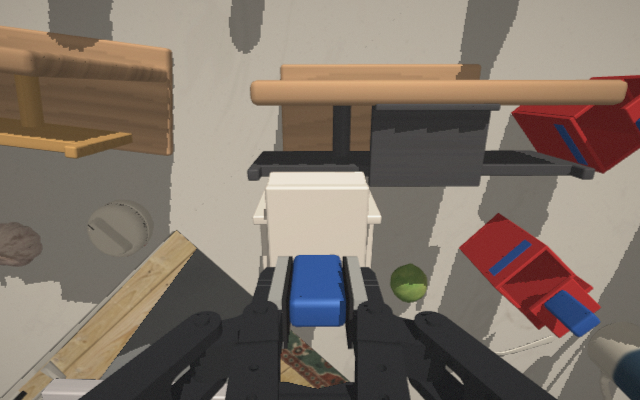

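```bash
python3 -c "
from h import *
p=fr(B,[-31,-72,0]);print(p)
go([p[0],p[1],431.5],-0.08,grasp=False)"
```

```text
[529.94528914 -42.79236734 170.        ]
t 5.28 tcp [ 520.3 -245.1  431. ] F [ 0.9  0.1 -1.3] w 23.1
shift tool [  18.3 -201.7   -1.8] rotvec deg [ 0.38 -0.52  7.06] world d [  9.6 202.3   0.5]
 rotated-first shift [  -6.6 -202.4   -0.5]
```

```bash
python3 -m handwheel '[[-1,3,-30,0,0.2,-0.3,2.5],[-1,0,-40,0,0.2,-0.3,2.5],[-1,0,-40,0,0,0,2],[-1,-1,-40,0,0,0,0],[-1,-1,-40,0,0,0,0]]' 40; python3 -m handwheel '[[-1,0,0,0,0,0,0]]' 40; python3 - <<'E'
from h import *
import cv2,pickle
p=fr(B,[-31,-72,0])
go([p[0],p[1],431.5],-0.08,grasp=False)
s=status.observe();d=optics.get_image("wrist");d['s']=s;pickle.dump(d,open("pics/w6.pkl","wb"))
cv2.imwrite("pics/w6.png",d["pixels"][...,::-1])
E
```

```text
time: 5.9
tcp_pos: [527.0, -78.4, 428.9]
tool_rot: [0.997, -0.047, 0.002, 0.064]
ft_force: [-3.9, -12.3, 5.7]
gripper_width: 22.7
time: 6.02
tcp_pos: [526.8, -77.6, 428.4]
tool_rot: [0.997, -0.045, 0.001, 0.065]
ft_force: [0.6, -1.1, -1.8]
gripper_width: 22.9
t 6.03 tcp [526.8 -77.6 428.4] F [ 0.6 -1.1 -1.8] w 22.9
shift tool [  0.  -34.2  -7.6] rotvec deg [ 7.4  -0.46 -0.6 ] world d [ 3.1 34.8  3.1]
 rotated-first shift [  0.3 -34.9  -3.1]
```

View pics/w6.png

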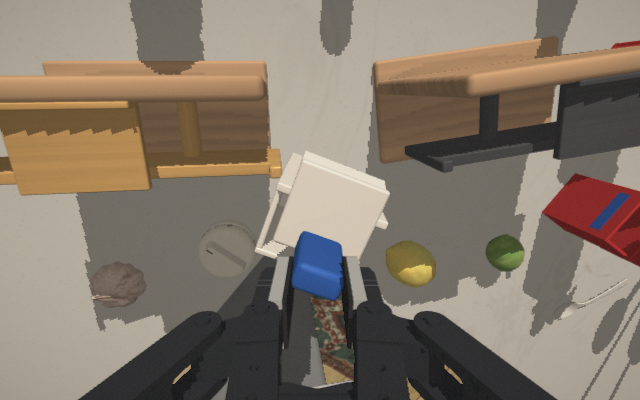

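The lateral pass hit the brass rail's end: the front plate and container hang lower than the stop. The caddy (325,215) is now skewed and the tool is tilted 7°. I back off, right the tool and measure how the caddy sits in the grip.

```bash
cat >> h.py <<'E'
def gp():
    s=status.observe(); return s['tcp_pos']+R.from_quat(s['tool_rot']).apply([0,0,155])
E
python3 - <<'E'
from h import *
import pickle,cv2
d=pickle.load(open("pics/w6.pkl","rb"));P=wp(d)
print('grasp',gp().round(1), 'tool z', R.from_quat(status.observe()['tool_rot']).apply([0,0,1]).round(3))
hsv=cv2.cvtColor(d['pixels'],cv2.COLOR_RGB2HSV)
m=(hsv[...,1]<60)&(hsv[...,2]>190)&(P[...,2]>200); m[:140]=0;m[265:]=0;m[:,:240]=0;m[:,400:]=0
q=P[m];print(np.percentile(q[:,2],[5,25,50,75,95]).round(1))
r=q[abs(q[:,2]-np.median(q[:,2]))<15]
A=np.c_[r[:,:2],np.ones(len(r))];print("plane",np.linalg.lstsq(A,r[:,2],rcond=None)[0].round(4),cv2.minAreaRect(r[:,:2].astype(np.float32)))
g=gp(); g=g+np.array([-20,-30,20]); go(g,-0.08)
E
```

```text
grasp [526.3 -98.  274.6] tool z [-0.004 -0.127 -0.992]
[214.3 227.  229.  231.1 232.9]
plane [-9.680000e-02 -8.370000e-02  2.722061e+02] ((543.8292846679688, -114.02937316894531), (65.50621795654297, 48.78749465942383), 65.42081451416016)
t 6.08 tcp [526.8 -78.3 428.3] F [-0.7 -1.1 -0.8] w 22.8
shift tool [-15.8  53.7 -14.7] rotvec deg [ 7.31 -0.42 -0.68] world d [-20.6 -49.7  21.3]
 rotated-first shift [-16.5  51.2 -21.3]
```

```bash
python3 -m handwheel '[[-1,-5,14,-5,2.4,0,0],[-1,-5,14,-5,2.4,0,0],[-1,-5,14,-5,2.5,0,0],[-1,0,9,0,0,0,0],[-1,0,0,0,0,0,0]]' 50; python3 - <<'E'
from h import *
import cv2,pickle
go(gp(),-0.08)
s=status.observe();d=optics.get_image("wrist");d['s']=s;pickle.dump(d,open("pics/w7.pkl","wb"))
cv2.imwrite("pics/w7.png",d["pixels"][...,::-1])
P=wp(d)
print('grasp',gp().round(1))
hsv=cv2.cvtColor(d['pixels'],cv2.COLOR_RGB2HSV)
m=(hsv[...,1]<60)&(hsv[...,2]>190)&(P[...,2]>200); m[:140]=0;m[265:]=0;m[:,:240]=0;m[:,400:]=0
q=P[m];print(np.percentile(q[:,2],[5,25,50,75,95]).round(1))
r=q[abs(q[:,2]-np.median(q[:,2]))<15]
A=np.c_[r[:,:2],np.ones(len(r))];print("plane",np.linalg.lstsq(A,r[:,2],rcond=None)[0].round(4),cv2.minAreaRect(r[:,:2].astype(np.float32)))
s=optics.get_image("scene")["pixels"]; cv2.imwrite("pics/s7.png",cv2.resize(s[150:330,180:400,::-1],None,fx=3,fy=3,interpolation=cv2.INTER_CUBIC))
E
```

```text
time: 6.7
tcp_pos: [506.5, -130.9, 443.4]
tool_rot: [0.999, -0.047, 0.002, -0.007]
ft_force: [0.1, 0.5, -2.0]
gripper_width: 23.0
t 6.7 tcp [ 506.5 -130.9  443.4] F [ 0.1  0.5 -2. ] w 23.0
shift tool [ 0.5 -2.2  0. ] rotvec deg [-0.83 -0.2  -0.85] world d [0.7 2.2 0. ]
 rotated-first shift [ 0.6 -2.2 -0. ]
grasp [ 507.2 -128.4  288.4]
[215.9 240.8 241.7 242.2 242.9]
plane [-7.13000e-02  2.73000e-02  2.82638e+02] ((525.4931030273438, -136.78225708007812), (65.27227020263672, 48.326011657714844), 65.12779998779297)
```

View pics/w7.png

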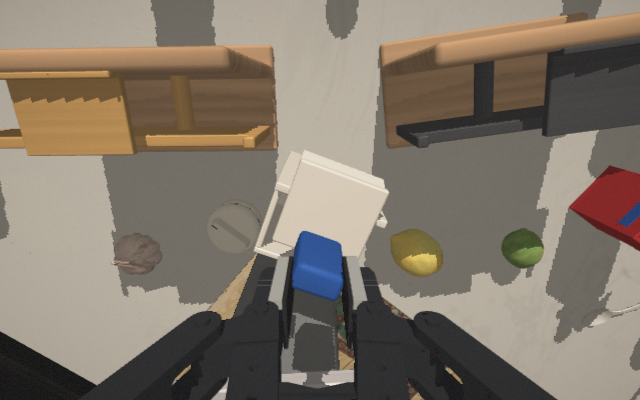

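View pics/s7.png

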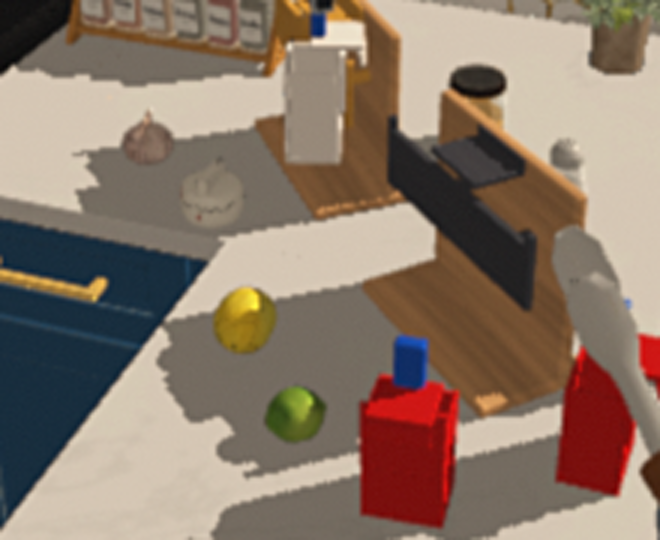

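The caddy slipped about 14 mm down in the pads and twisted by about 20° (caddy yaw ≈ -25°), but it is still held. I turn the tool so the caddy itself is square to the brass rail, and will come in from the front.

```bash
cat >> h.py <<'E'
def shot(k):
    import cv2,pickle
    s=status.observe();d=optics.get_image("wrist");d['s']=s;pickle.dump(d,open(f"pics/w{k}.pkl","wb"))
    cv2.imwrite(f"pics/w{k}.png",d["pixels"][...,::-1]); return d,wp(d)
def roof(d,P):
    import cv2
    hsv=cv2.cvtColor(d['pixels'],cv2.COLOR_RGB2HSV)
    m=(hsv[...,1]<60)&(hsv[...,2]>190)&(P[...,2]>150); m[:140]=0;m[265:]=0;m[:,:240]=0;m[:,400:]=0
    q=P[m]; 
    r=q[abs(q[:,2]-np.median(q[:,2]))<6]
    for _ in range(3):
        A=np.c_[r[:,:2],np.ones(len(r))];c=np.linalg.lstsq(A,r[:,2],rcond=None)[0]
        e=q[:,2]-np.c_[q[:,:2],np.ones(len(q))]@c; r=q[abs(e)<2.5]
    rect=cv2.minAreaRect(np.percentile(r,[0],axis=0).astype(np.float32)[:, :2]) if 0 else cv2.minAreaRect(r[:,:2].astype(np.float32))
    print('roof plane',c.round(4),'rect',rect,'z med',np.median(r[:,2]).round(1),len(r)); return r
E
python3 -m handwheel '[[-1,0,0,0,0,0,-5],[-1,0,0,0,0,1,-5],[-1,0,0,0,0,1,-5],[-1,0,0,0,0,1,-5],[-1,0,0,0,0,0,0]]' 50; python3 - <<'E'
from h import *
go(gp(),0.27)
d,P=shot(8); print('grasp',gp().round(1)); roof(d,P)
E
```

```text
time: 7.42
tcp_pos: [507.3, -127.7, 441.7]
tool_rot: [0.99, 0.134, 0.029, -0.008]
ft_force: [-0.8, -0.4, 0.1]
gripper_width: 22.4
t 7.42 tcp [ 507.3 -127.7  441.7] F [-0.8 -0.4  0.1] w 22.4
shift tool [ 9.2 -1.3  0.3] rotvec deg [-0.47 -3.42 -0.03] world d [8.6 3.7 0.3]
 rotated-first shift [ 9.2 -1.3 -0.3]
grasp [ 515.8 -124.1  286.9]
roof plane [4.770000e-02 1.970000e-02 2.183168e+02] rect ((537.8450927734375, -125.2485122680664), (49.455665588378906, 48.1475715637207), 85.0425033569336) z med 241.7 6493
```

View pics/w8.png

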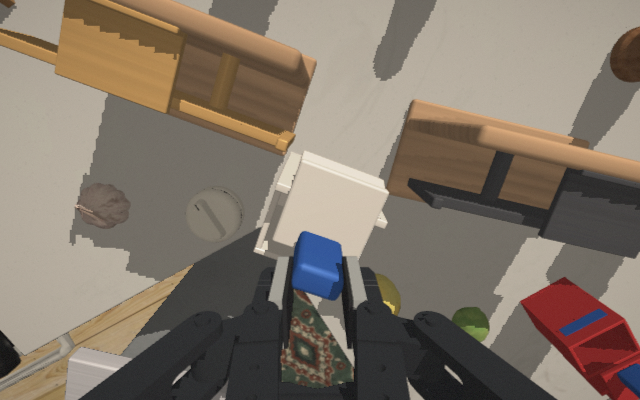

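```bash
python3 - <<'E'
from h import *
import pickle,cv2
for k in (6,7,8):
    d=pickle.load(open(f"pics/w{k}.pkl","rb"));P=wp(d);h=P[...,2]
    hsv=cv2.cvtColor(d['pixels'],cv2.COLOR_RGB2HSV)
    L=np.stack([P[...,0],P[...,1],h],-1).reshape(-1,3); L=inv(B,L).reshape(h.shape+(3,))
    reg=(abs(L[...,0])<14)&(abs(L[...,1])<125)
    # keep clear of caddy: y< -95 allowed only for stop height
    rail=reg&(abs(L[...,2])<4)&(L[...,1]<-36)&(L[...,1]>-107)&(hsv[...,1]>90)
    q=L[rail]
    print(k,"rail n",len(q), "x range",np.percentile(q[:,0],[2,50,98]).round(1),"fit x(y)",np.polyfit(q[:,1],q[:,0],1).round(4),"z",np.median(q[:,2]).round(1))
    st=reg&(abs(L[...,2]-11)<4)&(L[...,1]<-95)&(hsv[...,1]>90);q=L[st]
    if len(q)>5: print("  stop n",len(q),"x",np.percentile(q[:,0],[2,50,98]).round(1),"y",np.percentile(q[:,1],[2,50,98]).round(1),"z",np.percentile(q[:,2],[50,95]).round(1))
    br=(abs(L[...,2]-20)<4)&(L[...,1]<60)&(abs(L[...,1])<60)&(L[...,0]>-15)&(L[...,0]<44)&(hsv[...,1]>90);q=L[br]
    if len(q)>5: print("  bridge y",np.percentile(q[:,1],[1,99]).round(1),"x",np.percentile(q[:,0],[1,99]).round(1))
E
```

```text
6 rail n 1334 x range [-1.   3.   6.5] fit x(y) [2.7000e-03 3.1771e+00] z -0.2
  stop n 144 x [-0.9  3.2  6.4] y [-116.  -112.3 -108.9] z [11.7 12.7]
  bridge y [-36.5  34.2] x [-2.4 43.6]
7 rail n 1146 x range [-1.4  2.7  6.4] fit x(y) [4.0000e-04 2.6805e+00] z -0.3
  stop n 146 x [-1.4  2.7  6.2] y [-116.6 -113.1 -109. ] z [11.5 12.8]
  bridge y [-36.7  34. ] x [-2.4 43.5]
8 rail n 1205 x range [-1.3  2.7  6.5] fit x(y) [2.4000e-03 2.8679e+00] z -0.3
  stop n 139 x [-1.4  2.7  6.4] y [-116.5 -112.7 -108.9] z [11.5 12.5]
  bridge y [-36.6  34.2] x [-2.6 43.5]
```

```bash
sed -i 's/^S=.*/S=(np.array([554.9,-315.4,170]),0.044); B=(np.array([569.3,25.5,170]),-0.080)/' h.py
cat >> h.py <<'E'
def need(o,tgt):
    """caddy origin o (world) -> B-frame target: shift in tool axes"""
    s=status.observe();r=R.from_quat(s['tool_rot']);d=fr(B,np.array(tgt,float))-o
    print('origin in B',inv(B,o).round(1),'need world',d.round(1),'tool',r.inv().apply(d).round(1))
def org(r,rect=None):
    import cv2
    (cx,cy),(a,b),ang=cv2.minAreaRect(r[:,:2].astype(np.float32))
    yaw=ang-90 if ang>45 else ang
    y=np.radians(yaw); o=np.array([cx+12.5*np.cos(y),cy+12.5*np.sin(y),np.median(r[:,2])-6]); print('caddy yaw',y.round(3),'o',o.round(1)); return o
E
python3 -m handwheel '[[-1,0,0,0,0,-1.3,0],[-1,0,0,0,0,-1.3,0],[-1,0,0,0,0,0,0]]' 50; python3 - <<'E'
from h import *
d,P=shot(9); print('grasp',gp().round(1)); o=org(roof(d,P)); need(o,[-28,-72,66])
go(gp(),0.27)
E
```

```text
time: 7.85
tcp_pos: [507.5, -127.4, 441.5]
tool_rot: [0.991, 0.134, 0.004, -0.005]
ft_force: [-0.2, 0.1, -2.3]
gripper_width: 22.5
grasp [ 508.7 -125.7  286.5]
roof plane [7.800000e-03 9.200000e-03 2.372708e+02] rect ((528.6074829101562, -127.41511535644531), (49.61595153808594, 48.14412307739258), 84.96818542480469) z med 240.3 6531
caddy yaw -0.088 o [ 541.1 -128.5  234.3]
origin in B [ -15.8 -155.8   64.3] need world [-5.4 84.5  1.7] tool [ 17.1 -82.9  -0.8]
t 7.9 tcp [ 507.5 -127.4  441.5] F [-0.2  0.2 -0.3] w 22.7
shift tool [ 1.6 -1.3  0. ] rotvec deg [-0.49 -0.61 -0.13] world d [1.2 1.7 0. ]
 rotated-first shift [ 1.6 -1.3 -0. ]
```

```bash
python3 -m handwheel '[[-1,-11,-3,0,0,0,0],[-1,7,-20,0,0,0,0],[-1,7,-20,0,0,0,0],[-1,7,-20,0,0,0,0],[-1,7,-18,0,0,0,0]]' 50;python3 -m handwheel '[[-1,0,0,0,0,0,0]]' 50; python3 - <<'E'
from h import *
d,P=shot(10); print('grasp',gp().round(1)); o=org(roof(d,P)); need(o,[0,-72,66])
go(gp(),0.27)
E
```

```text
time: 8.52
tcp_pos: [499.5, -44.1, 442.3]
tool_rot: [0.991, 0.131, 0.004, -0.005]
ft_force: [-0.5, 0.4, -1.6]
gripper_width: 22.8
time: 8.65
tcp_pos: [499.0, -43.4, 442.4]
tool_rot: [0.991, 0.132, 0.004, -0.005]
ft_force: [-0.2, 0.0, -1.2]
gripper_width: 23.0
grasp [500.  -42.3 287.4]
roof plane [3.100000e-03 7.000000e-03 2.397008e+02] rect ((519.8762817382812, -43.62836837768555), (48.87923812866211, 48.61302947998047), 85.53782653808594) z med 241.1 6304
caddy yaw -0.078 o [532.3 -44.6 235.1]
origin in B [-31.2 -72.8  65.1] need world [31.2 -1.7  0.9] tool [29.7  9.8 -0.8]
t 8.7 tcp [499.  -43.9 442.4] F [ 0.3 -0.8 -1.2] w 23.1
shift tool [ 1.4 -1.3  0. ] rotvec deg [-0.47 -0.51 -0.31] world d [1.  1.6 0. ]
 rotated-first shift [ 1.4 -1.3 -0. ]
```

View pics/w10.png

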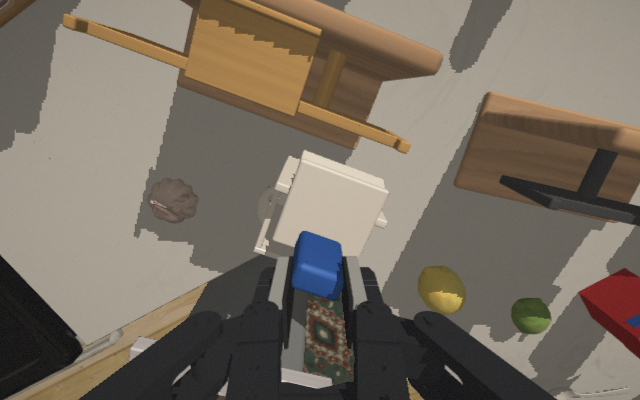

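```bash
python3 -m handwheel '[[-1,14,4.5,0,0,0,0],[-1,13.5,4.5,0,0,0,0],[-1,0,0,0,0,0,0]]' 50; python3 - <<'E'
from h import *
d,P=shot(11); print('grasp',gp().round(1)); o=org(roof(d,P)); need(o,[-2,-72,20])
E
```

```text
time: 9.07
tcp_pos: [529.9, -47.5, 442.7]
tool_rot: [0.991, 0.131, 0.004, -0.004]
ft_force: [-0.7, -0.1, -1.4]
gripper_width: 22.6
grasp [530.6 -45.9 287.5]
roof plane [3.800000e-03 4.800000e-03 2.394657e+02] rect ((551.3235473632812, -48.05915451049805), (48.80978012084961, 48.182037353515625), 85.79940795898438) z med 241.3 6286
caddy yaw -0.073 o [563.8 -49.  235.3]
origin in B [  0.5 -74.7  65.3] need world [ -2.2   2.9 -45.3] tool [-1.8 -3.  45.3]
```

View pics/w11.png

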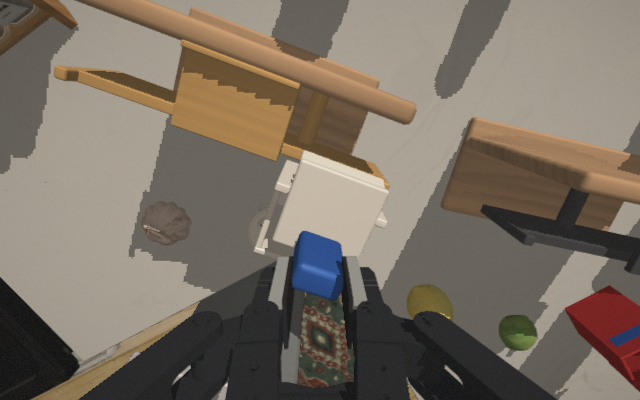

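```bash
python3 -m handwheel '[[-1,-1.8,-3,0,0,0,0],[-1,0,0,15,0,0,0],[-1,0,0,15,0,0,0],[-1,0,0,13,0,0,0],[-1,0,0,0,0,0,0]]' 50; python3 - <<'E'
from h import *
d,P=shot(12); print('grasp',gp().round(1)); o=org(roof(d,P)); need(o,[-2,-72,0]);go(gp(),.265)
E
```

```text
time: 9.75
tcp_pos: [526.2, -44.3, 394.6]
tool_rot: [0.991, 0.131, 0.002, -0.005]
ft_force: [0.2, -0.6, -1.1]
gripper_width: 22.9
grasp [527.1 -42.8 240.5]
roof plane [-3.800000e-03  7.100000e-03  1.954928e+02] rect ((546.521240234375, -44.71586227416992), (48.82768249511719, 47.9373664855957), 85.34678649902344) z med 193.1 6307
caddy yaw -0.081 o [559.  -45.7 187.1]
origin in B [ -4.6 -71.8  17.1] need world [  2.6  -0.4 -17.1] tool [ 2.3  1.2 17.1]
t 9.8 tcp [526.4 -44.4 395.5] F [-0.4  0.3 -1. ] w 22.8
shift tool [ 1.  -1.3  0. ] rotvec deg [-0.48 -0.37 -0.17] world d [0.6 1.5 0. ]
 rotated-first shift [ 1.  -1.3 -0. ]
```

View pics/w12.png

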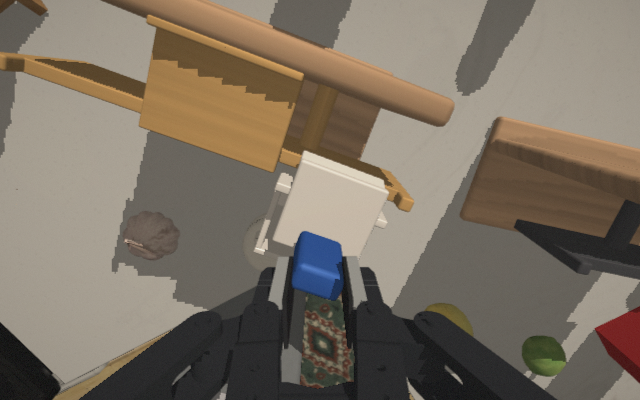

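```bash
python3 -m handwheel '[[-1,2.8,1.2,0,0,0,0],[-1,0,0,0,0,0,0],[-1,0,0,6,0,0,0],[-1,0,0,4,0,0,0]]' 50; python3 - <<'E'
from h import *
d,P=shot(13); print('grasp',gp().round(1)); o=org(roof(d,P)); need(o,[-1.5,-72,0]);go(gp(),.265)
E
```

```text
time: 10.3
tcp_pos: [530.3, -44.9, 387.1]
tool_rot: [0.991, 0.131, 0.005, -0.004]
ft_force: [-0.1, 0.5, -1.2]
gripper_width: 22.5
grasp [531.4 -43.5 231.6]
roof plane [4.700000e-03 4.600000e-03 1.834073e+02] rect ((552.0023803710938, -45.780765533447266), (49.2007942199707, 47.78886032104492), 85.33179473876953) z med 185.8 6281
caddy yaw -0.081 o [564.5 -46.8 179.8]
origin in B [  1.  -72.5   9.8] need world [-2.4  0.6 -9.8] tool [-2.3 -1.2  9.8]
t 10.35 tcp [530.2 -44.9 386.5] F [ 0.1 -0.3 -1.7] w 22.5
shift tool [ 1.5 -1.   0. ] rotvec deg [-0.38 -0.55 -0.17] world d [1.2 1.4 0. ]
 rotated-first shift [ 1.5 -1.  -0. ]
```

```bash
python3 -m handwheel '[[-1,-2,-1,0,0,0,0],[-1,0,0,4,0,0,0],[-1,0,0,3,0,0,0]]' 50; python3 - <<'E'
from h import *
d,P=shot(14); print('grasp',gp().round(1)); o=org(roof(d,P)); need(o,[-1.5,-72,0]);go(gp(),.265)
E
```

```text
time: 10.72
tcp_pos: [528.0, -44.3, 379.2]
tool_rot: [0.991, 0.131, 0.005, -0.004]
ft_force: [0.7, 0.6, -1.0]
gripper_width: 22.6
grasp [529.1 -42.9 223.9]
roof plane [1.500000e-02 7.700000e-03 1.701972e+02] rect ((550.037353515625, -44.94515609741211), (48.94049835205078, 47.633792877197266), 85.76426696777344) z med 178.2 6298
caddy yaw -0.074 o [562.5 -45.9 172.2]
origin in B [ -1.1 -71.7   2.2] need world [-0.5 -0.3 -2.2] tool [-0.5  0.2  2.2]
t 10.78 tcp [527.9 -44.3 378.9] F [-0.3 -0.3 -1.8] w 22.9
shift tool [ 1.5 -1.   0. ] rotvec deg [-0.38 -0.56 -0.17] world d [1.2 1.4 0. ]
 rotated-first shift [ 1.5 -1.  -0. ]
```

View pics/w14.png

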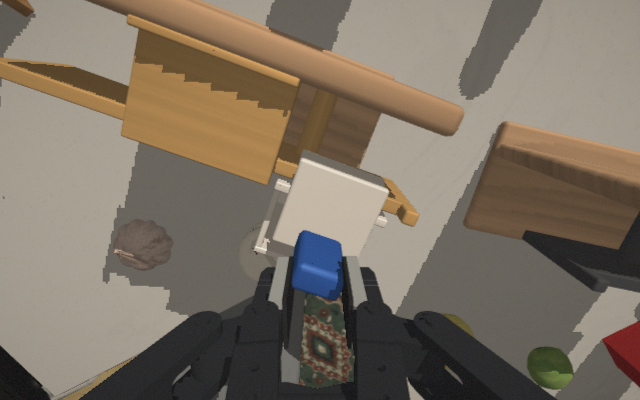

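The roof (330,205) is now over the brass rail between the bridge (edge near px 290) and the stop (410,213), 2 mm above being seated.

```bash
python3 -m handwheel '[[-1,0,0,3,0,0,0],[-1,0,0,1.5,0,0,0]]' 50; python3 - <<'E'
from h import *
d,P=shot(15); print('grasp',gp().round(1)); o=org(roof(d,P)); need(o,[-1.5,-72,0]);go(gp(),.265)
s=optics.get_image("scene")["pixels"]; cv2=__import__('cv2');cv2.imwrite("pics/s15.png",cv2.resize(s[140:260,240:400,::-1],None,fx=4,fy=4,interpolation=cv2.INTER_CUBIC))
E
```

```text
time: 11.02
tcp_pos: [528.5, -44.4, 376.3]
tool_rot: [0.991, 0.131, 0.006, -0.003]
ft_force: [-1.4, 0.7, 7.6]
gripper_width: 22.7
grasp [530.2 -43.1 221.4]
roof plane [2.80000e-02 3.70000e-03 1.60254e+02] rect ((551.1928100585938, -45.27214813232422), (48.93030548095703, 48.077964782714844), 86.02979278564453) z med 175.6 6291
caddy yaw -0.069 o [563.7 -46.1 169.6]
origin in B [  0.1 -71.9  -0.4] need world [-1.6 -0.   0.4] tool [-1.6 -0.4 -0.4]
t 11.07 tcp [528.5 -44.4 376.4] F [-1.3  0.9  4.9] w 22.7
shift tool [ 1.9 -0.7  0. ] rotvec deg [-0.27 -0.71 -0.15] world d [1.7 1.2 0. ]
 rotated-first shift [ 1.9 -0.7 -0. ]
```

View pics/s15.png

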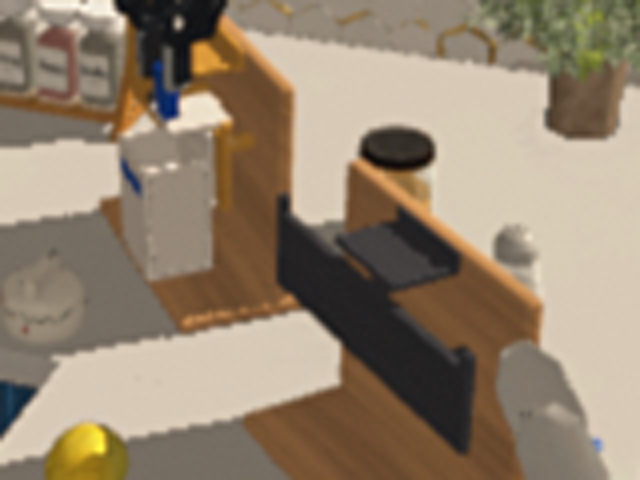

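Seated: 7.6 N contact, origin z about 169.6, origin in B about (0,-72). I relieve the load, release, then regrasp squarely.

```bash
python3 -m handwheel '[[-1,0,0,-1.5,0,0,0],[-0.5,0,0,0,0,0,0],[-0.2,0,0,0,0,0,0],[0.1,0,0,0,0,0,0],[0.2,0,0,0,0,0,0]]' 30; python3 -m handwheel '[[0.2,0,0,-15,0,0,0],[0.2,0,0,-20,0,0,0],[0.2,0,0,-20,0,0,0],[0.2,0,0,0,0,0,0]]' 30; python3 - <<'E'
from h import *
d,P=shot(16); print('grasp',gp().round(1)); o=org(roof(d,P)); need(o,[-1.5,-72,0])
g=fr(B,[-30,-72,30]);print(g);go([g[0],g[1],gp()[2]],-.08)
E
```

```text
time: 11.75
tcp_pos: [528.2, -44.4, 376.7]
tool_rot: [0.991, 0.131, 0.005, -0.004]
ft_force: [0.6, 0.1, -0.4]
gripper_width: 51.1
time: 12.25
tcp_pos: [527.9, -44.9, 436.6]
tool_rot: [0.991, 0.131, 0.007, -0.003]
ft_force: [0.3, -1.1, 0.2]
gripper_width: 51.4
grasp [529.2 -43.6 280.3]
roof plane [ 4.83000e-02 -3.10000e-03  1.48553e+02] rect ((549.9707641601562, -44.84905242919922), (48.89207077026367, 47.340576171875), 85.47601318359375) z med 175.5 3720
caddy yaw -0.079 o [562.4 -45.8 169.5]
origin in B [ -1.1 -71.7  -0.5] need world [-0.4 -0.3  0.5] tool [-0.4  0.2 -0.5]
[533.64209085 -43.87228203 200.        ]
t 12.3 tcp [527.7 -44.9 435.3] F [ 0.5 -0.  -0.4] w 51.3
shift tool [6.  0.6 0.1] rotvec deg [-0.42 -0.61 19.6 ] world d [6. 1. 0.]
 rotated-first shift [ 5.9 -1.5 -0. ]
```

View pics/w16.png

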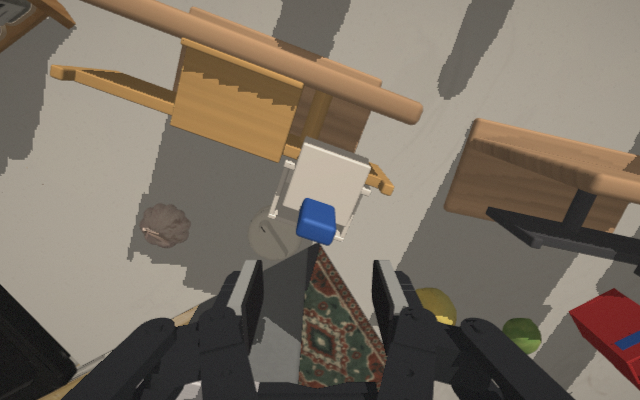

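The caddy hangs on the brass rail on its own, tab at (317,222), roof (328,185) square to the rail. I turn the gripper square and regrasp deeper.

```bash
python3 -m handwheel '[[0.2,0,0,0,-0.2,-0.2,6.5],[0.2,0,0,0,-0.2,-0.2,6.5],[0.2,0,0,0,0,-0.2,6.6],[0.2,0,0,0,0,0,0]]' 30; python3 - <<'E'
from h import *
d,P=shot(17); h=P[...,2]
import cv2
hsv=cv2.cvtColor(d['pixels'],cv2.COLOR_RGB2HSV)
m=(cv2.inRange(hsv,(105,120,40),(128,255,255))>0)&(h>205)&(h<225); m[:150]=0;m[280:]=0;m[:,:250]=0;m[:,390:]=0
t=P[m];print('tab top',len(t),t.mean(0).round(1),cv2.minAreaRect(t[:,:2].astype(np.float32)),'inB',inv(B,t.mean(0)).round(1))
g=fr(B,[-31.5,-71.7,28]);print(g.round(1));go(g,-.08)
E
```

```text
time: 12.8
tcp_pos: [526.9, -44.7, 431.8]
tool_rot: [0.999, -0.045, -0.003, -0.001]
ft_force: [-0.8, 0.3, -0.4]
gripper_width: 51.2
tab top 933 [531.8 -43.2 212.9] ((530.4072265625, -42.96217346191406), (22.687063217163086, 13.719462394714355), 85.66848754882812) inB [-31.9 -71.4  42.9]
[532.2 -43.5 198. ]
t 12.85 tcp [526.9 -44.7 431.7] F [-0.2 -0.9 -0.1] w 50.9
shift tool [ 5.6 -1.6 78.7] rotvec deg [-0.08  0.31 -0.53] world d [  5.3   1.2 -78.7]
 rotated-first shift [ 5.2 -1.6 78.7]
```

```bash
python3 -m handwheel '[[0.2,5.2,-1.6,0,0,0.3,-0.5],[0.2,0,0,25,0,0,0],[0.2,0,0,25,0,0,0],[0.2,0,0,20,0,0,0],[0.2,0,0,0,0,0,0]]' 30; python3 - <<'E'
from h import *
g=fr(B,[-31.5,-71.7,29]);go(g,-.08)
E
```

```text
time: 13.48
tcp_pos: [533.6, -43.2, 359.7]
tool_rot: [0.999, -0.037, 0.001, -0.001]
ft_force: [-0.4, 0.2, -0.0]
gripper_width: 51.4
t 13.47 tcp [533.6 -43.2 359.7] F [-0.4  0.2 -0. ] w 51.4
shift tool [-1.4  0.4  5.7] rotvec deg [-0.08 -0.11  0.4 ] world d [-1.4 -0.3 -5.7]
 rotated-first shift [-1.4  0.4  5.7]
```

```bash
python3 -m handwheel '[[0.2,-1.3,0.3,5.5,0,0,0.4],[0.2,0,0,0,0,0,0]]' 30; python3 - <<'E'
from h import *
g=fr(B,[-31.5,-71.7,29]);go(g,-.08); shot(18)
E
```

```text
time: 13.72
tcp_pos: [532.8, -43.5, 355.4]
tool_rot: [0.999, -0.04, 0.002, -0.0]
ft_force: [0.6, -0.5, -0.8]
gripper_width: 51.2
t 13.72 tcp [532.8 -43.5 355.4] F [ 0.6 -0.5 -0.8] w 51.2
shift tool [-0.7  0.   1.4] rotvec deg [-0.06 -0.26  0.03] world d [-0.7  0.  -1.4]
 rotated-first shift [-0.7  0.   1.4]
```

View pics/w18.png

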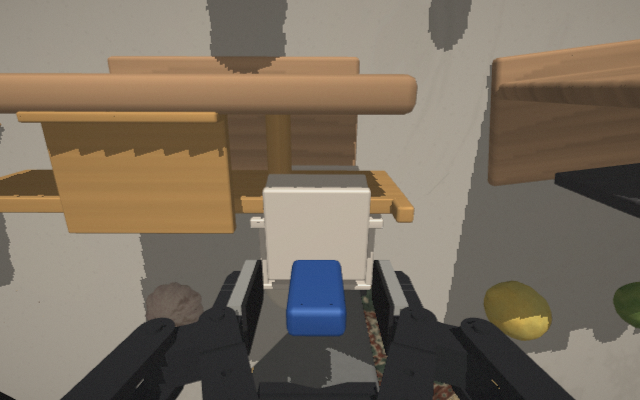

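```bash
python3 -m handwheel '[[-0.2,0,0,0,0,0,0],[-0.5,0,0,0,0,0,0],[-1,0,0,0,0,0,0],[-1,0,0,0,0,0,0]]' 25; python3 -m handwheel '[[-1,0,-8,0,0,0,0],[-1,0,-10,0,0,0,0],[-1,0,-10,0,0,0,0]]' 25; python3 - <<'E'
from h import *
g=fr(B,[-31.5,0,29]);go(g,-.08); print(inv(B,gp()).round(1))
E
```

```text
time: 14.28
tcp_pos: [533.3, -43.6, 357.4]
tool_rot: [0.999, -0.04, 0.004, 0.0]
ft_force: [0.3, -0.9, -1.6]
gripper_width: 23.3
time: 14.65
tcp_pos: [535.7, -14.4, 357.4]
tool_rot: [0.999, -0.04, 0.004, 0.0]
ft_force: [0.7, -0.3, -0.6]
gripper_width: 23.6
t 14.65 tcp [535.7 -14.4 357.4] F [ 0.7 -0.3 -0.6] w 23.6
shift tool [ -1.2 -42.5   3.4] rotvec deg [-0.02 -0.49 -0.02] world d [ 2.2 42.4 -3.4]
 rotated-first shift [ -1.2 -42.5   3.4]
[-29.  -42.4  32.4]
```

```bash
python3 -m handwheel '[[-1,0,-10,1,0,0,0],[-1,0,-12,0.5,0,0,0],[-1,0,-12,0,0,0,0]]' 25; python3 - <<'E'
from h import *
g=fr(B,[-29,0,29]);go(g,-.08); print(inv(B,gp()).round(1)); shot(19)
E
```

```text
time: 15.02
tcp_pos: [538.6, 22.1, 357.3]
tool_rot: [0.999, -0.04, 0.004, 0.001]
ft_force: [-0.4, -0.5, -0.9]
gripper_width: 23.4
t 15.03 tcp [538.6  22.1 357.3] F [-0.4 -0.5 -0.9] w 23.4
shift tool [ 1.3 -5.8  3.3] rotvec deg [ 0.04 -0.5   0.03] world d [ 1.8  5.7 -3.3]
 rotated-first shift [ 1.3 -5.8  3.3]
[-28.9  -5.9  32.3]
```

View pics/w19.png

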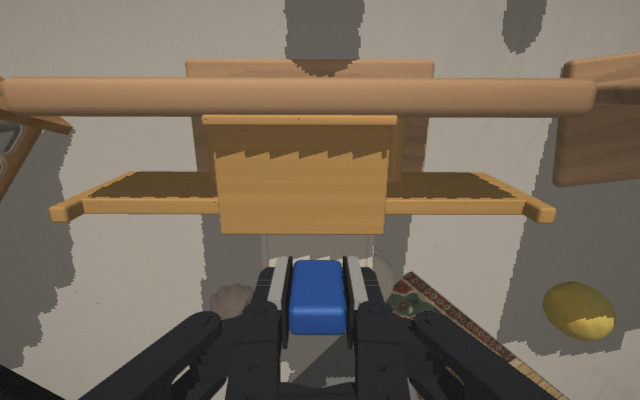

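The hook is under the brass bridge (px 219-385, centre 302). The tab centre at px 318 is about 6 mm short of the middle, which agrees with the pose.

```bash
python3 -m handwheel '[[-1,0,-6,0,0,0,0],[-1,0,0,1.5,0,0,0],[-1,0,0,0,0,0,0]]' 25; python3 - <<'E'
from h import *
g=fr(B,[-29,0,29]);go(g,-.08); print(inv(B,gp()).round(1))
E
```

```text
time: 15.45
tcp_pos: [539.4, 30.6, 357.4]
tool_rot: [0.999, -0.039, 0.004, -0.001]
ft_force: [-0.6, -0.6, 0.9]
gripper_width: 23.6
t 15.45 tcp [539.4  30.6 357.4] F [-0.6 -0.6  0.9] w 23.6
shift tool [1.2 2.7 3.4] rotvec deg [-0.08 -0.51  0.12] world d [ 1.  -2.8 -3.4]
 rotated-first shift [1.2 2.7 3.4]
[-28.9   2.9  32.4]
```

```bash
python3 -m handwheel '[[-1,0,2.5,0,0,0,0],[-0.5,0,0,0,0,0,0],[-0.3,0,0,0,0,0,0],[0,0,0,0,0,0,0],[0.2,0,0,0,0,0,0]]' 25; python3 -m handwheel '[[0.2,0,0,-10,0,0,0],[0.2,0,0,-20,0,0,0],[0.2,0,0,-25,0,0,0],[0.2,0,0,-25,0,0,0],[0.2,0,0,0,0,0,0]]' 25; python3 - <<'E'
from h import *
import cv2
d,P=shot(20);h=P[...,2];L=inv(B,P.reshape(-1,3)).reshape(P.shape)
hsv=cv2.cvtColor(d['pixels'],cv2.COLOR_RGB2HSV)
m=(cv2.inRange(hsv,(105,120,40),(128,255,255))>0)&(h>200)&(h<225); m[:150]=0;m[290:]=0;m[:,:250]=0;m[:,390:]=0
t=L[m];t=t[t[:,2]>np.percentile(t[:,2],90)-4];print('tab top inB',t.mean(0).round(1),t.min(0).round(1),t.max(0).round(1),cv2.minAreaRect(t[:,:2].astype(np.float32)))
br=(abs(L[...,2]-20)<4)&(abs(L[...,1])<60)&(L[...,0]>-15)&(L[...,0]<44)&(hsv[...,1]>90);q=L[br]
print("bridge y",np.percentile(q[:,1],[1,99]).round(1),"x",np.percentile(q[:,0],[1,99]).round(1))
w=(hsv[...,1]<60)&(abs(L[...,2]-6)<6)&(abs(L[...,1])<40)&(L[...,0]<-3)&(L[...,0]>-45);q=L[w];print('roof front',len(q),np.median(q,0).round(1),np.percentile(q[:,1],[1,99]).round(1))
e=(abs(L[...,2]-11)<4)&(abs(L[...,0])<8)&(abs(L[...,1])>104)&(abs(L[...,1])<120)&(hsv[...,1]>90)
for sg in(1,-1):
    q=L[e&(L[...,1]*sg>0)];print('stop',len(q),q.mean(0).round(1))
for n in("scene","top"):
    i=optics.get_image(n)["pixels"][...,::-1]; i=i[120:300,180:420] if n=="scene" else i[140:300,170:470]
    cv2.imwrite(f"pics/{n}20.png",cv2.resize(i,None,fx=2.6,fy=2.6,interpolation=cv2.INTER_CUBIC))
print(status.observe()['time'],status.observe()['ft_force'].round(1))
E
```

```text
time: 16.08
tcp_pos: [539.1, 27.6, 356.1]
tool_rot: [0.999, -0.039, 0.004, -0.001]
ft_force: [0.6, -0.2, -0.0]
gripper_width: 50.8
time: 16.7
tcp_pos: [538.4, 27.4, 440.5]
tool_rot: [0.999, -0.039, 0.005, -0.001]
ft_force: [0.3, 0.1, 0.7]
gripper_width: 51.5
tab top inB [-32.4   0.2  43.8] [-39.6 -11.2  40.8] [-26.3  11.8  45.8] ((-32.9446907043457, 0.2834749221801758), (13.218327522277832, 22.990320205688477), 0.04933738335967064)
bridge y [-34.9  35.3] x [-5.2 40.7]
roof front 1979 [-20.8   0.5   4.9] [-24.5  24.3]
stop 150 [  0.8 111.2  11.1]
stop 139 [   0.4 -110.6   11.2]
16.85 [-0.2  0.5 -0.5]
```

View pics/w20.png

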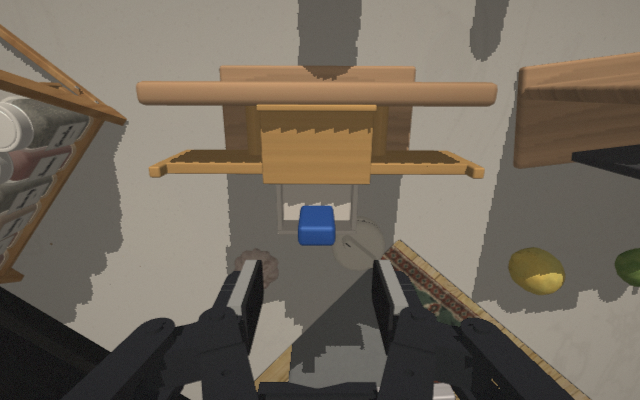

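View pics/scene20.png

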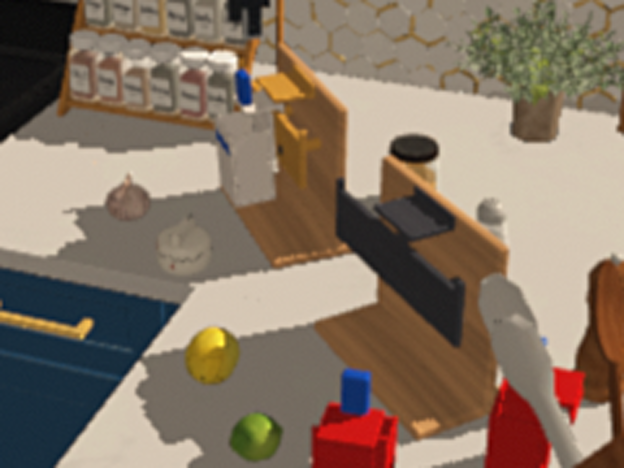

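View pics/top20.png

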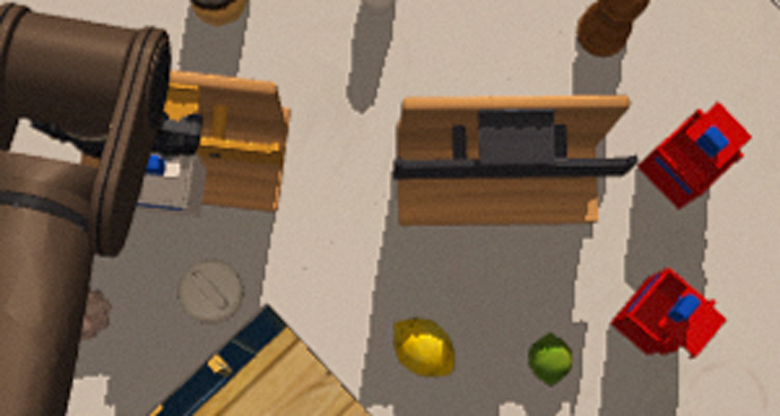

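The blue tab (317,225) is centred under the brass bridge (262-371), y about 0.2 mm. The tab is square to the rail and the roof is at seated height. The gripper is clear and the bystanders look unmoved. Handing in.

```bash
python3 -m handwheel '[[0.2,0,0,0,0,0,0],[0.2,0,0,0,0,0,0],[0.2,0,0,0,0,0,0]]' 25; python3 -c "
from workcell import job_done; print(job_done())"
```

```text
time: 17.23
tcp_pos: [537.4, 27.6, 432.8]
tool_rot: [0.999, -0.039, -0.001, -0.001]
ft_force: [-0.5, 0.5, 0.0]
gripper_width: 51.2
the job is handed in; nothing more can be done
None
```

The white caddy now hangs on the brass rail with its hook under the brass bridge. I let go and handed the job in at about 17 s.

I slid the caddy to the steel rail's +y end, lifted it off over the end stop and hooked it on the brass rail's -y end. There I let go, took a square grip on the tab, slid it in and released it.

**One thing went wrong on the way:** while I carried it sideways, the caddy bumped the end of the brass rail. The wrist force peaked near 12 N in the reading after the move. The caddy twisted about 20° and slipped about 14 mm in the grip, and the tool tilted 7°. I backed off, turned the tool until the caddy was square to the rail again, and came in from the front instead.

**Last checks**
- **Along the rail:** the caddy's middle was about 0.2–0.5 mm from the rail's middle; the limit is 13 mm.
- **Alignment and seating:** the tab was parallel to the rail, and the hook's roof was at seated height.
- **Lean:** about 0.05 rad, but measured at the open end before the final slide. I did not measure it again.
- **Gripper:** open, about 80 mm above the caddy, with no contact force.
- **Other things:** those I could see looked unmoved. I compared them only by eye, and the arm hid part of the last top view.

The top and wrist cameras put the rails about 3 mm apart; I used the wrist camera's positions.

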